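Wind the resin-lidded music box and shut it

ROBOT

A 7-joint arm with a two-finger parallel gripper is mounted at the origin on the work surface. World frame = base frame: x ahead of the robot, y to its left, z up, the work surface at z = 0. Lengths are in m, angles in rad, forces in N, time in s.
With the tool pointing down it reaches from about 0.4 to 0.85 m from the base axis. Payload 4.5 kg.
Tool frame: the origin (TCP) lies between the finger pads; the fingertips stand r.tip_reach ahead of it and the grasp point (between the pads) lies 3 mm ahead of it (r.tip_reach is the distance from the TCP to the fingertips, in m); z points along the fingers, y is the line along which they close (so a half turn about z gives the same grasp; the last joint's range is limited). The gripper opens to 88 mm and grips with 3 to 60 N. Pads are 18 mm wide; open, the fingers measure 123 mm over their backs; the gripper's body (75 mm by 187 mm) begins 45 mm behind the grasp point.
Start: joints at [1.313, 0.689, -0.195, 1.565, 0.157, 0.902, -0.215], TCP at [0.18, -0.599, 0.232] pointing down, gripper open.
Joint ranges: [-3.01, 3.01], [-0.46, 2.08], [-1.47, 1.51], [0.13, 2.56], [-1, 4.14], [0.04, 2.09], [-2.66, 2.66]. Speed limits (rad/s): [2.57, 2.57, 3.14, 3.14, 3.14, 3.14, 3.14].

INTERFACE

Orientations are given as a unit quaternion [x, y, z, w].
In Python, from plant import r gives the robot as it stands.
- The arm moves only by the tool step_arm, never from a script. Its argument "motion" is a list of rows, each an object with "dp": the shift along the tool's x, y, z in mm, a list of three; "twist": the turn, a rotation vector about the tool's x, y, z in rad, a list of three; "hand": the opening, from -1 (shut) to 1 (fully open). In form: [{"dp": [dx, dy, dz], "twist": [rx, ry, rz], "hand": hand}, ...]. A call has 1 to 5 rows; each row is the pose to reach, as a shift and turn from the pose commanded when the call began, along the tool's axes at that moment; what a row does not reach only later rows make up. A row lasts 1/8 s, in which the tool goes at most 62.5 mm and 10.7 degrees, less where a joint would pass 70% of its speed; a pose out of reach is approached as far as the arm can. A call with a gripper value outside its range is refused whole. The fingers move at their own pace and stop on an object; "force" is the grip in N (left out, the last holds). Time passes only in rows, so rows that repeat a pose let the fingers close. It gives the time, the measured TCP pose, the force, the opening and the grip force at its end, in the units of the state.
- r.get_state(): the state, without advancing time (a new reading comes with each control period).
- r.snapshot(name): name is "scene" or "top" or "wrist"; returns a dict with "pixels" (384x512x3 uint8, red, green, blue), "depth" (384x512 float32, m along the optical axis (not along the pixel's ray), 0 where there is no reading), "fx", "fy", "cx", "cy" (pixels), "xyz" and "orientation" of the camera in the world; the wrist camera has in their place "mount" (4x4, takes a point from camera to tool coordinates, whose origin is the TCP and whose axes are the flange's). Camera axes: x right, y down, z forward; pixel columns grow to the right and rows downward; lengths in m; the calibration is good to about 2 mm. A picture is of the moment at which its call begins: read the wrist's pose just before it.
- r.finish_job(): hands the job in; it is judged then, once.
Trained networks look in the newest picture that a camera, given by its name, has taken for a name from the list of things; names that differ only in an ending like _2 or _b are one class to them, and where a whole thing is asked for, a point or a joint stands for the part that bears it (a point fixed in the world has none). Each returns a list of dicts, best first, with "score" (0 to 1); they miss things now and then, are a little off and sometimes report something else, mostly with a low value. They report only what shows in the picture. A call takes as long as a camera call.
- r.search_frame(camera, thing): "at" ([x, y, z] in m, in the coordinates of the camera as it stood for that picture, good to about 4 mm: the middle of the surface that is visible of it).
The state is a dict: "clock": time; "q": joint angles; "qd": joint speeds; "joint_torque": joint torques, N m; "tool_pos": TCP position; "eef_rot": TCP orientation; "contact_force": force on the tool from outside, world axes, zero at the start; "moment": the same for the moment, N m; "opening": opening from 0.0 (shut) to 1.0 (fully open); "finger_force": force on a finger pad.
Only numpy, scipy, OpenCV 4.12 (cv2) and the standard library are available. Lean on these libraries where they do the work, as an engineer would, in place of code of your own. Each camera call takes 0.05 s, during which the arm holds its last target. There are 200 camera calls.

TASK

Get the finished music box ready for its buyer: wind its spring fully by turning the brass key clockwise (seen from above), a part turn at a time, until it comes up against its stop, where the white end of the key points at the red stud. Then fold the pink lid down until it is fully shut. Leave the other things on the mat, and the charm in the box, where they are.

Things in the scene. Friction and masses are not known exactly. Their poses are not given: they have to be found in the camera images.
- music_box: Open wooden box fixed on a turquoise mat, 180 mm (x) by 176 (y) by 80 high, walls 8 mm, inner deck 30 mm above the table. Origin: centre of its underside; z up. Its +y side carries the lid's hinge. The key stands on the deck at x 0, y -20 mm. A red stud on the deck (9 mm across, 3 high, only a mark), 36 mm from the key's axis, shows where the key's white end points when fully wound.
- key_grip (a point): Centre of the brass key's flat grip, on its vertical axis, 60 mm above the table. The grip is an upright plate 44 mm long (its x), 10 mm thick (its y), from 47 to 73 mm above the table, on a 12 mm stem; both sides are free for fingers down to the deck. This x axis points to the white-painted end (11 mm of it), and turns with the key.
- key (a joint): Winding key's angle, rad: 0 is unwound, white end towards the box's +x; grows clockwise seen from above; fully wound at a hard stop at 4.0. The spring resists more as it is wound (about 0.05 N m at first, 0.09 at the end). The key stays where it is let go, but can be turned back.
- lid (a joint): Angle of the lid in rad: 0 is shut, flat on the box's rim; 1.57 stands upright; 2.5 is fully open. A stiff hinge: the lid stays at any angle (some 0.1 to 0.5 N m moves it).
- lid_hinge (a point): Middle of the hinge line, which runs along the box's x on top of its +y wall (box x 0, y 88, z 80.5 mm), at the lid's inner (under) face. The lid is a flat pink resin panel without a handle, 180 mm along the hinge, 176 mm from hinge to free edge, 8 mm thick, about 0.2 kg; shut, it covers the box, its top 88.5 mm above the table.
- lid_edge (a point): Middle of the lid's free edge, 176 mm from the hinge, at half the thickness; moves with the lid.
- charm: Loose amber resin disc 28 mm across, 8 mm thick, lying on the deck in a corner of the box next to the hinge wall; it fits under the shut lid. Origin: centre of its underside.
- cup_a: Loose frosted cup, 68 mm across the rim, 95 mm high. Origin: centre of its underside.
- cup_b: Second frosted cup, the same as the first.
- pliers: Loose pliers with dark blue handles lying flat, about 140 mm long, 12 mm thick. Origin: near the pivot, on the underside.
- mould: Loose white silicone-mould disc, 90 mm across, 13 mm thick. Origin: centre of its underside.
- pigment: Loose small blue pigment bottle, 36 mm across, 75 mm high. Origin: centre of its underside.
- spatula: Loose spatula lying flat on the mat. Origin: on its underside, along its length.

How it is judged:
On the way:
1. the key is fully wound (within 0.25 rad of its stop) while the lid is still open (value of joint key above 3.75 rad and value of joint lid above 1 rad), for 0.2 s.
At the end, for the whole second after the job is handed in: The key is still wound to within 0.25 rad of its stop at 4.0 (above 3.75), the lid is shut (under 0.05 rad, its free edge less than 9 mm up), and the charm lies in the box (value of joint key above 3.75 rad and value of joint lid below 0.05 rad and z of charm in the frame of music_box below 0.05 m); the robot touches nothing.
It fails at once if a cup, the pliers, the mould, the pigment bottle or the spatula is pushed more than 30 mm from its place (distance of any of cup_a, cup_b, pliers, mould, pigment, spatula from where it was at the start of the episode above 0.03 m).
It fails at once if the charm is pushed more than 20 mm from its place (distance of charm from where it was at the start of the episode above 0.02 m).
It also fails if it takes over 72 s, if anything falls off the work surface, if the arm or the gripper's body presses on something with over 40 N, if the wrist force passes 120 N, or if a joint passes its speed limit or range.

## Working session

There is one attempt and no reset: what is moved stays moved. The work goes in short steps, Python scripts to look and compute and a tool call to move; the robot and the scene stay as the last step left them, time stands still between calls to the robot, and variables do not carry over. Pictures are saved under pics/ and viewed, at most 10 in all, crops included, and the job is handed in when it is done.

Besides the shell and the picture viewer there is one more tool, called after "Emit:" as a command line: name --argument value ..., lists and objects as JSON in quotes. step_arm: Moves the arm, as the interface text tells. Its arguments: {"type":"object","properties":{"motion":{"type":"array"},"force":{"type":"number"}},"required":["motion"]}

```bash
mkdir -p pics; ls; cat > h.py <<'E'
import numpy as np, cv2
from scipy.spatial.transform import Rotation as R
from plant import r
def cam(name):
    st=r.get_state(); s=r.snapshot(name)
    if 'mount' in s:
        T=np.eye(4);T[:3,:3]=R.from_quat(st['eef_rot']).as_matrix();T[:3,3]=st['tool_pos'];T=T@np.array(s['mount'])
    else:
        T=np.eye(4);o=np.array(s['orientation']);T[:3,:3]=R.from_quat(o).as_matrix() if o.size==4 else o;T[:3,3]=s['xyz']
    return s,T
def cloud(s,T):
    d=s['depth'];v,u=np.indices(d.shape)
    P=np.stack([(u-s['cx'])/s['fx']*d,(v-s['cy'])/s['fy']*d,d],-1)
    W=P@T[:3,:3].T+T[:3,3];W[d==0]=np.nan
    return W
def save(s,n): cv2.imwrite('pics/'+n,cv2.cvtColor(s['pixels'],cv2.COLOR_RGB2BGR))
def find(c,T,thing,k=2):
    return [(round(x['score'],2),np.round(T[:3,:3]@x['at']+T[:3,3],3)) for x in r.search_frame(c,thing)[:k]]
E
python3 - <<'E'
from h import *
st=r.get_state();print(st['tool_pos'],st['eef_rot'],r.tip_reach)
ims=[]
for c in ['scene','top']:
    s,T=cam(c);print(c,T.round(3).tolist(),s['fx'])
    save(s,c+'0.png')
    for t in ['music_box','key_grip','key','lid','lid_edge','lid_hinge','charm','cup_a','pliers','mould','pigment','spatula']: print(t,find(c,T,t))
E
```

```text
pics
[ 0.17951432 -0.59796904  0.23137782] [ 9.89374313e-01  1.45387582e-01 -2.16286769e-04 -9.34250629e-04] 0.022
scene [[0.426, 0.634, -0.646, 1.429], [0.905, -0.304, 0.298, -0.431], [-0.007, -0.711, -0.703, 1.062], [0.0, 0.0, 0.0, 1.0]] 490.777382122319
music_box [(0.63, array([ 0.561, -0.07 ,  0.069]))]
key_grip [(0.62, array([ 0.401, -0.382,  0.069])), (0.15, array([ 0.676, -0.395,  0.04 ]))]
key [(0.51, array([ 0.547, -0.145,  0.068]))]
lid [(0.76, array([0.578, 0.014, 0.161]))]
lid_edge [(0.97, array([0.578, 0.012, 0.159]))]
lid_hinge [(0.58, array([0.584, 0.006, 0.159]))]
charm [(0.55, array([ 0.505, -0.058,  0.037])), (0.33, array([ 0.559, -0.072,  0.073]))]
cup_a [(0.72, array([ 0.406, -0.386,  0.075])), (0.67, array([ 0.512, -0.362,  0.063]))]
pliers [(0.86, array([0.53 , 0.3  , 0.005]))]
mould [(0.65, array([ 0.727, -0.15 ,  0.013]))]
pigment [(0.6, array([ 0.672, -0.397,  0.041]))]
spatula [(0.56, array([0.323, 0.3  , 0.002]))]
top [[0.021, -0.992, 0.127, 0.408], [-0.999, -0.017, 0.036, -0.053], [-0.033, -0.127, -0.991, 1.027], [0.0, 0.0, 0.0, 1.0]] 398.0580826304166
music_box [(0.66, array([ 0.557, -0.059,  0.083])), (0.16, array([ 0.652, -0.389,  0.047]))]
key_grip []
key [(0.66, array([ 0.542, -0.139,  0.073]))]
lid [(0.8, array([0.566, 0.014, 0.172])), (0.4, array([0.306, 0.314, 0.007]))]
lid_edge [(0.86, array([0.566, 0.018, 0.17 ]))]
lid_hinge [(0.97, array([0.564, 0.017, 0.168]))]
charm [(0.63, array([ 0.493, -0.053,  0.036]))]
cup_a [(0.86, array([ 0.42 , -0.394,  0.053])), (0.76, array([ 0.499, -0.376,  0.055]))]
pliers []
mould [(0.55, array([ 0.724, -0.147,  0.009]))]
pigment [(0.7, array([ 0.653, -0.391,  0.047]))]
spatula [(0.72, array([0.307, 0.312, 0.008]))]
```

View pics/scene0.png

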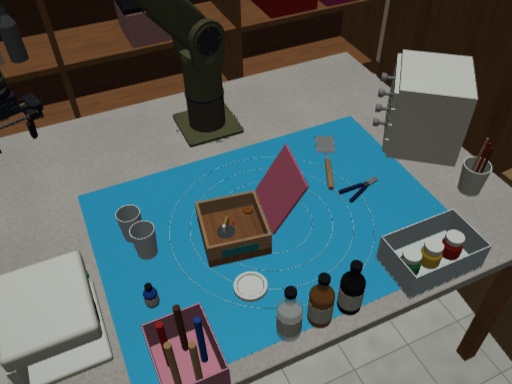

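View pics/top0.png

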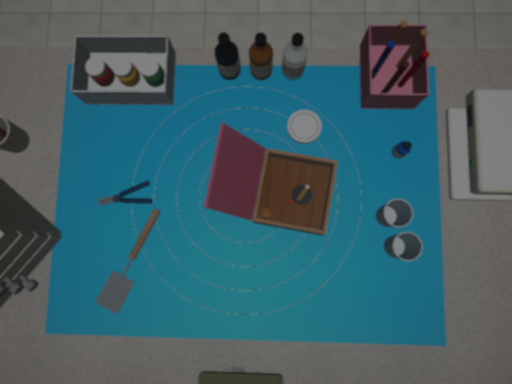

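The scene picture shows the box at about (235,228), with the lid leaning open at (283,190) and the key at (226,228). In the top picture the box is at (297,192), the key at (303,193), the charm at (265,212) and the lid at (237,172). Next I'll measure the box, lid and key geometry.

```bash
python3 - <<'E'
from h import *
for c in ['top','scene']:
    s,T=cam(c);W=cloud(s,T);hsv=cv2.cvtColor(s['pixels'],cv2.COLOR_RGB2HSV)
    reg=(abs(W[...,0]-.55)<.2)&(abs(W[...,1]+.05)<.2)
    rim=reg&(abs(W[...,2]-.08)<.006)&(hsv[...,0]<22)
    n,l,st,_=cv2.connectedComponentsWithStats(rim.astype(np.uint8)); 
    k=1+np.argmax(st[1:,4]);p=W[rim][:,:2]
    print(c,'rim',rim.sum(),cv2.minAreaRect(p.astype(np.float32)),np.nanmedian(W[rim][:,2]))
    h=hsv[...,0].astype(int)
    lid=reg&((h>160))&(hsv[...,1]>80)&(W[...,2]>.09)
    q=W[lid];m=q.mean(0);u,sv,vt=np.linalg.svd(q-m,full_matrices=False)
    print('lid',len(q),m.round(3),'normal',vt[2].round(3),'zmax',np.percentile(q[:,2],99),'fit',sv[2]/len(q)**.5)
    top=q[q[:,2]>np.percentile(q[:,2],96)];print('edge',top.mean(0).round(3))
    # table, key plate
    key=reg&(W[...,2]>.05)&(W[...,2]<.079)&(np.hypot(W[...,0]-.543,W[...,1]+.14)<.04)
    if c=='top' or 1:
        q=W[key];px=s['pixels'][key]
        print('key',len(q),q.mean(0).round(3),cv2.minAreaRect(q[:,:2].astype(np.float32)))
        for a,b in list(zip(q,px))[::max(1,len(q)//20)]: print(a.round(3),b)
E
```

```text
top rim 978 ((0.5460748672485352, -0.12193247675895691), (0.1774826943874359, 0.17970021069049835), 80.57649230957031) 0.07942572917899687
lid 3594 [0.568 0.016 0.168] normal [-0.14  -0.848  0.512] zmax 0.23144604268402577 fit 0.0009667938023038041
edge [0.574 0.053 0.231]
key 79 [ 0.541 -0.142  0.071] ((0.541840672492981, -0.14208321273326874), (0.010057948529720306, 0.04241558909416199), 55.91435623168945)
[ 0.561 -0.149  0.07 ] [87 80 75]
[ 0.558 -0.149  0.07 ] [95 93 88]
[ 0.558 -0.155  0.075] [116 116 112]
[ 0.555 -0.151  0.074] [116 113 106]
[ 0.554 -0.144  0.067] [64 57 44]
[ 0.553 -0.151  0.075] [105  95  79]
[ 0.551 -0.144  0.072] [75 61 38]
[ 0.551 -0.151  0.07 ] [93 77 50]
[ 0.548 -0.144  0.074] [85 69 40]
[ 0.549 -0.151  0.07 ] [83 68 39]
[ 0.546 -0.144  0.071] [90 73 38]
[ 0.543 -0.139  0.071] [75 62 39]
[ 0.543 -0.146  0.075] [87 71 39]
[ 0.541 -0.139  0.069] [86 70 38]
[ 0.541 -0.146  0.071] [81 67 39]
[ 0.538 -0.139  0.072] [89 73 36]
[ 0.536 -0.132  0.071] [60 53 42]
[ 0.536 -0.139  0.072] [93 75 39]
[ 0.533 -0.132  0.073] [76 63 41]
[ 0.533 -0.139  0.073] [90 72 38]
[... 875 characters left out ...]
[ 0.537 -0.135  0.066] [61 49 22]
[ 0.545 -0.143  0.074] [126 103  52]
[ 0.535 -0.131  0.058] [57 42 21]
[ 0.546 -0.144  0.071] [124 101  50]
[ 0.551 -0.151  0.075] [122  98  49]
[ 0.548 -0.142  0.068] [67 54 26]
[ 0.552 -0.149  0.071] [146 134 107]
[ 0.541 -0.137  0.055] [45 38 21]
[ 0.56  -0.152  0.076] [172 172 162]
[ 0.542 -0.138  0.052] [45 40 24]
[ 0.563 -0.153  0.076] [165 167 160]
[ 0.546 -0.139  0.052] [60 58 49]
[ 0.563 -0.153  0.072] [122 123 112]
[ 0.559 -0.158  0.066] [74 74 68]
[ 0.562 -0.151  0.065] [67 68 62]
[ 0.558 -0.155  0.059] [76 77 70]
[ 0.559 -0.159  0.058] [73 74 69]
[ 0.561 -0.151  0.057] [69 70 63]
[ 0.562 -0.154  0.055] [75 76 69]
[ 0.563 -0.158  0.054] [65 66 62]
```

Emit:
step_arm --motion '[{"dp":[480,-333,0],"twist":[0,0,-2.26],"hand":0.36},{"dp":[480,-333,0],"twist":[0,0,-2.26],"hand":0.36},{"dp":[480,-333,0],"twist":[0,0,-2.26],"hand":0.36},{"dp":[480,-333,0],"twist":[0,0,-2.26],"hand":0.36},{"dp":[480,-333,0],"twist":[0,0,-2.26],"hand":0.36}]' --force 40

```text
clock: 2.02
tool_pos: [0.3757, -0.3527, 0.2325]
eef_rot: [0.815, 0.579, 0.0, 0.001]
contact_force: [0.9, 0.4, 0.5]
opening: 0.679
finger_force: 0.0
```

```bash
cat >> h.py <<'E'
def goal(p,head,tilt=0,lat=90-9.4):
    """pose: tool x at world heading (deg), z down; prints dp,twist from present pose"""
    st=r.get_state();A=R.from_quat(st['eef_rot']);a=np.radians(head)
    x=np.array([np.cos(a),np.sin(a),0]);z=np.array([0,0,-1.]);B=np.stack([x,np.cross(z,x),z],1)
    l=np.radians(lat); B=R.from_rotvec(np.radians(tilt)*np.array([np.cos(l),np.sin(l),0]))*R.from_matrix(B)
    print('dp',(A.inv().apply(np.array(p)-st['tool_pos'])*1000).round(1),'tw',(A.inv()*B).as_rotvec().round(3))
def info():
    st=r.get_state();X=R.from_quat(st['eef_rot']).as_matrix()
    print('t',round(st['clock'],2),'p',np.round(st['tool_pos'],4),'head',np.degrees(np.arctan2(X[1,0],X[0,0])).round(1),'z',X[:,2].round(3),'q',np.round(st['q'],2),'F',np.round(st['contact_force'],1),'M',np.round(st['moment'],2),'op',st['opening'],'ff',st['finger_force'])
E
python3 -c "
from h import *
info();goal([.543,-.142,.231],146.5)"
```

```text
t 2.02 p [ 0.3757 -0.3527  0.2325] head 70.8 z [ 0.001 -0.001 -1.   ] q [ 0.95  0.57 -0.45  1.89  0.35  0.76 -0.03] F [0.9 0.4 0.5] M [-0.05 -0.08  0.02] op 0.6785955420053719 ff 0.0
dp [254.1  88.6   1.5] tw [ 0.000e+00  1.000e-03 -1.322e+00]
```

Emit:
step_arm --motion '[{"dp":[254,88,1],"twist":[0,0,-1.32],"hand":0.36},{"dp":[254,88,1],"twist":[0,0,-1.32],"hand":0.36},{"dp":[254,88,1],"twist":[0,0,-1.32],"hand":0.36},{"dp":[254,88,1],"twist":[0,0,-1.32],"hand":0.36},{"dp":[254,88,1],"twist":[0,0,-1.32],"hand":0.36}]'

```text
clock: 2.65
tool_pos: [0.5452, -0.1392, 0.2319]
eef_rot: [0.463, 0.886, 0.002, 0.001]
contact_force: [-0.5, 0.3, -1.0]
opening: 0.683
finger_force: 0.0
```

```bash
python3 -c "
from h import *
info();goal([.543,-.142,.2],146.5)"
```

```text
t 2.65 p [ 0.5452 -0.1392  0.2319] head 124.9 z [ 0.003  0.003 -1.   ] q [ 0.57  0.68 -0.69  1.74  0.52  0.91  0.27] F [-0.5  0.3 -1. ] M [-0.08 -0.12  0.03] op 0.6827558704362 ff 0.0
dp [-1.  -3.5 31.9] tw [ 0.004  0.    -0.378]
```

Emit:
step_arm --motion '[{"dp":[-1,-3,30],"twist":[0,0,-0.378],"hand":0.36},{"dp":[-1,-3,30],"twist":[0,0,-0.378],"hand":0.36},{"dp":[-1,-3,30],"twist":[0,0,-0.378],"hand":0.36},{"dp":[-1,-3,30],"twist":[0,0,-0.378],"hand":0.36}]'

```text
clock: 3.15
tool_pos: [0.5408, -0.1469, 0.2016]
eef_rot: [0.296, 0.955, 0.0, 0.0]
contact_force: [-0.6, 0.6, -0.3]
opening: 0.677
finger_force: 0.0
```

```bash
python3 - <<'E'
from h import *
info()
s,T=cam('wrist');save(s,'w1.png');W=cloud(s,T)
k=(W[...,2]>.066)&(W[...,2]<.08)&(np.hypot(W[...,0]-.543,W[...,1]+.142)<.03)
q=W[k];print(len(q),q.mean(0),cv2.minAreaRect(q[:,:2].astype(np.float32)),np.median(q[:,2]))
hsv=cv2.cvtColor(s['pixels'],cv2.COLOR_RGB2HSV)
d=(abs(W[...,2]-.032)<.006)&((hsv[...,0]<6)|(hsv[...,0]>172))&(hsv[...,1]>150)
print('stud',d.sum(),np.nanmedian(W[d],0) if d.any() else '',find('wrist',T,'charm'),find('wrist',T,'key_grip'))
goal([.543,-.142,.061],146.5)
E
```

```text
t 3.15 p [ 0.5408 -0.1469  0.2016] head 145.6 z [ 0.001 -0.    -1.   ] q [ 0.62  0.74 -0.76  1.78  0.64  0.89  0.54] F [-0.6  0.6 -0.3] M [ 0.03 -0.15 -0.06] op 0.6772219490709246 ff 0.0
559 [ 0.54069209 -0.14463568  0.07284056] ((0.5410938858985901, -0.14487412571907043), (0.010028227232396603, 0.04300622642040253), 55.654911041259766) 0.07311891896593298
stud 65 [ 0.5230665  -0.11438347  0.03337745] [(0.82, array([ 0.499, -0.059,  0.039])), (0.31, array([ 0.483, -0.336,  0.063]))] [(0.83, array([ 0.54 , -0.145,  0.073]))]
dp [  1.    5.2 140.7] tw [-0.     0.001 -0.014]
```

View pics/w1.png

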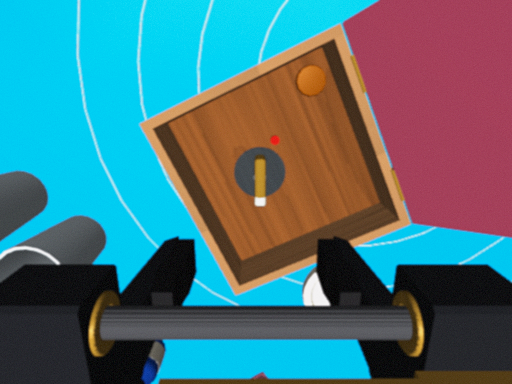

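The key stands at (260,180) with its white end at (260,200). The red stud is at (275,140) and the charm at (311,80). The key needs about 205° clockwise, so I'm going down around it.

Emit:
step_arm --motion '[{"dp":[1,3,50],"twist":[0,0,-0.01],"hand":0.36},{"dp":[1,3,100],"twist":[0,0,-0.01],"hand":0.36},{"dp":[1,3,140],"twist":[0,0,-0.01],"hand":0.36},{"dp":[1,3,140],"twist":[0,0,-0.01],"hand":0.36},{"dp":[1,3,140],"twist":[0,0,-0.01],"hand":-0.3}]' --force 40

```text
clock: 3.92
tool_pos: [0.5426, -0.1435, 0.0627]
eef_rot: [0.289, 0.957, 0.0, 0.001]
contact_force: [0.3, 0.9, 0.4]
opening: 0.588
finger_force: 0.0
```

Emit:
step_arm --motion '[{"dp":[0,0,0],"twist":[0,0,0],"hand":-1},{"dp":[0,0,0],"twist":[0,0,0],"hand":-1},{"dp":[0,0,0],"twist":[0,0,0],"hand":-1}]'

```text
clock: 4.3
tool_pos: [0.5417, -0.144, 0.0619]
eef_rot: [0.289, 0.957, -0.0, 0.001]
contact_force: [-0.3, 0.2, 0.1]
opening: 0.253
finger_force: 0.0
```

```bash
python3 -c "
from h import *
info()"
```

```text
t 4.3 p [ 0.5417 -0.144   0.0619] head 146.4 z [ 0.001 -0.    -1.   ] q [ 0.51  0.92 -0.59  1.87  0.86  0.62  0.36] F [-0.3  0.2  0.1] M [-0.02 -0.11 -0.04] op 0.25300700704680634 ff 0.0
```

Emit:
step_arm --motion '[{"dp":[0,0,0],"twist":[0,0,0],"hand":-1},{"dp":[0,0,0],"twist":[0,0,0],"hand":-1},{"dp":[0,0,0],"twist":[0,0,0],"hand":-1},{"dp":[0,0,0],"twist":[0,0,0],"hand":-1}]'

```text
clock: 4.8
tool_pos: [0.5419, -0.1432, 0.0614]
eef_rot: [0.289, 0.957, 0.0, 0.0]
contact_force: [1.2, 1.5, 1.8]
opening: 0.102
finger_force: 40.0
```

Emit:
step_arm --motion '[{"dp":[0,0,0],"twist":[0,0,0.12],"hand":-1},{"dp":[0,0,0],"twist":[0,0,0.24],"hand":-1},{"dp":[0,0,0],"twist":[0,0,0.36],"hand":-1},{"dp":[0,0,0],"twist":[0,0,0.48],"hand":-1},{"dp":[0,0,0],"twist":[0,0,0.6],"hand":-1}]'

```text
clock: 5.42
tool_pos: [0.5425, -0.1428, 0.0615]
eef_rot: [0.56, 0.828, 0.001, 0.001]
contact_force: [2.0, 2.4, -0.0]
opening: 0.103
finger_force: 40.0
```

```bash
python3 -c "
from h import *
info()"
```

```text
t 5.42 p [ 0.5425 -0.1428  0.0615] head 111.8 z [ 0.002  0.001 -1.   ] q [ 0.43  0.89 -0.44  1.88  0.71  0.53 -0.11] F [ 2.   2.4 -0. ] M [ 0.48 -0.52  0.08] op 0.10283694515524258 ff 40.02309322357178
```

Emit:
step_arm --motion '[{"dp":[0,0,0],"twist":[0,0,0.17],"hand":-1},{"dp":[0,0,0],"twist":[0,0,0.34],"hand":-1},{"dp":[0,0,0],"twist":[0,0,0.51],"hand":-1},{"dp":[0,0,0],"twist":[0,0,0.68],"hand":-1},{"dp":[0,0,0],"twist":[0,0,0.85],"hand":-1}]'

```text
clock: 6.05
tool_pos: [0.5435, -0.1428, 0.0615]
eef_rot: [0.852, 0.523, 0.002, 0.001]
contact_force: [3.7, 2.6, -0.7]
opening: 0.106
finger_force: 40.0
```

Emit:
step_arm --motion '[{"dp":[0,0,0],"twist":[0,0,0.17],"hand":-1},{"dp":[0,0,0],"twist":[0,0,0.34],"hand":-1},{"dp":[0,0,0],"twist":[0,0,0.51],"hand":-1},{"dp":[0,0,0],"twist":[0,0,0.68],"hand":-1},{"dp":[0,0,0],"twist":[0,0,0.85],"hand":-1}]'

```text
clock: 6.68
tool_pos: [0.5442, -0.1436, 0.0615]
eef_rot: [0.992, 0.125, 0.003, 0.0]
contact_force: [5.1, 0.7, -1.7]
opening: 0.104
finger_force: 40.0
```

```bash
python3 -c "
from h import *
info();goal([.542,-.143,.061],-58)"
```

```text
t 6.67 p [ 0.5442 -0.1436  0.0615] head 14.3 z [ 0.005 -0.    -1.   ] q [ 0.2   0.86 -0.04  1.89  0.07  0.39 -1.21] F [ 5.1  0.7 -1.7] M [ 0.13 -0.92  0.05] op 0.10377460926987818 ff 40.035043358802795
dp [-1.9 -1.1  0.5] tw [-0.002 -0.005  1.263]
```

Emit:
step_arm --motion '[{"dp":[-1,-0.5,0],"twist":[0,0,0.17],"hand":-1},{"dp":[-1,-0.5,0],"twist":[0,0,0.34],"hand":-1},{"dp":[-1,-0.5,0],"twist":[0,0,0.51],"hand":-1},{"dp":[-1,-0.5,0],"twist":[0,0,0.68],"hand":-1},{"dp":[-1,-0.5,0],"twist":[0,0,0.85],"hand":-1}]'

```text
clock: 7.3
tool_pos: [0.5439, -0.1446, 0.0615]
eef_rot: [0.955, -0.296, 0.004, 0.0]
contact_force: [6.1, -1.5, -4.1]
opening: 0.104
finger_force: 40.0
```

Emit:
step_arm --motion '[{"dp":[0,0,0],"twist":[0,0,0.12],"hand":-1},{"dp":[0,0,0],"twist":[0,0,0.24],"hand":-1},{"dp":[0,0,0],"twist":[0,0,0.34],"hand":-1},{"dp":[0,0,0],"twist":[0,0,0.39],"hand":-1},{"dp":[0,0,0],"twist":[0,0,0.4],"hand":-1}]'

```text
clock: 7.92
tool_pos: [0.5436, -0.145, 0.0615]
eef_rot: [0.879, -0.477, 0.003, -0.0]
contact_force: [6.6, -2.3, -3.7]
opening: 0.102
finger_force: 40.0
```

```bash
python3 -c "
from h import *
info();goal([.542,-.143,.061],-58)"
```

```text
t 7.92 p [ 0.5436 -0.145   0.0615] head -57.0 z [ 0.006 -0.003 -1.   ] q [ 0.04  0.88  0.23  1.9  -0.45  0.41 -1.95] F [ 6.6 -2.3 -3.7] M [-0.31 -1.25  0.11] op 0.10153993381624747 ff 40.033814907073975
dp [-2.5  0.2  0.5] tw [-0.003 -0.006  0.017]
```

Emit:
step_arm --motion '[{"dp":[0,0,0],"twist":[0,0,0.05],"hand":-1},{"dp":[0,0,0],"twist":[0,0,0.1],"hand":-1},{"dp":[0,0,0],"twist":[0,0,0.1],"hand":-1}]'

```text
clock: 8.3
tool_pos: [0.5435, -0.145, 0.0616]
eef_rot: [0.854, -0.52, 0.003, -0.0]
contact_force: [4.5, -1.6, -3.5]
opening: 0.105
finger_force: 41.2
```

```bash
python3 -c "
from h import *
info()"
```

```text
t 8.3 p [ 0.5435 -0.145   0.0616] head -62.6 z [ 0.006 -0.003 -1.   ] q [ 0.03  0.88  0.25  1.9  -0.49  0.41 -2.01] F [ 4.5 -1.6 -3.5] M [-0.39 -1.19  0.55] op 0.10536641040098049 ff 41.207946999929845
```

Moment jumped to 0.55 N m, so the key is at its stop. I'll ease off, release and lift.

Emit:
step_arm --motion '[{"dp":[0,0,0],"twist":[0,0,-0.05],"hand":-1},{"dp":[0,0,0],"twist":[0,0,-0.05],"hand":-0.3},{"dp":[0,0,0],"twist":[0,0,-0.05],"hand":0},{"dp":[0,0,0],"twist":[0,0,-0.05],"hand":0},{"dp":[0,0,0],"twist":[0,0,-0.05],"hand":0}]'

```text
clock: 8.93
tool_pos: [0.5399, -0.1434, 0.0612]
eef_rot: [0.866, -0.499, -0.0, 0.0]
contact_force: [-1.2, -0.4, 0.0]
opening: 0.495
finger_force: 0.0
```

Emit:
step_arm --motion '[{"dp":[0,0,-30],"twist":[0,0,0],"hand":0},{"dp":[0,0,-80],"twist":[0,0,0],"hand":0},{"dp":[0,0,-140],"twist":[0,0,0],"hand":0},{"dp":[0,0,-140],"twist":[0,0,0],"hand":0}]'

```text
clock: 9.43
tool_pos: [0.5429, -0.1448, 0.2055]
eef_rot: [0.866, -0.499, 0.004, -0.001]
contact_force: [0.5, -0.1, -1.0]
opening: 0.498
finger_force: 0.0
```

```bash
python3 - <<'E'
from h import *
info()
s,T=cam('wrist');save(s,'w2.png');W=cloud(s,T)
k=(W[...,2]>.066)&(W[...,2]<.08)&(np.hypot(W[...,0]-.543,W[...,1]+.142)<.03)
q=W[k];px=s['pixels'][k].astype(int);w=(px.min(1)>110)
print(len(q),q.mean(0),cv2.minAreaRect(q[:,:2].astype(np.float32)),w.sum(),q[w].mean(0) if w.any() else px.max(0))
hsv=cv2.cvtColor(s['pixels'],cv2.COLOR_RGB2HSV)
d=(abs(W[...,2]-.032)<.006)&((hsv[...,0]<6)|(hsv[...,0]>172))&(hsv[...,1]>150)
print('stud',d.sum(),np.nanmedian(W[d],0) if d.any() else '',find('wrist',T,'charm'))
E
```

```text
t 9.43 p [ 0.5429 -0.1448  0.2055] head -59.9 z [ 0.009 -0.003 -1.   ] q [-0.06  0.67  0.4   1.82 -0.38  0.72 -2.07] F [ 0.5 -0.1 -1. ] M [ 0.11 -0.01 -0.03] op 0.4980687424268744 ff 0.0
531 [ 0.5427207  -0.14592343  0.07293425] ((0.5422306060791016, -0.14517517387866974), (0.01022824365645647, 0.044152844697237015), 31.451099395751953) 92 [ 0.53292294 -0.13057892  0.073267  ]
stud 26 [ 0.52126762 -0.11236572  0.03325227] [(0.88, array([ 0.504, -0.058,  0.036])), (0.73, array([ 0.555, -0.108,  0.032]))]
```

View pics/w2.png

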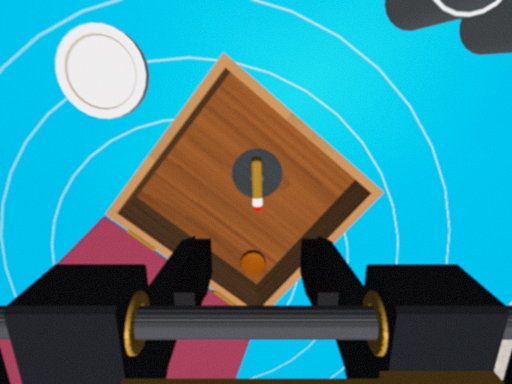

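The white end at (257,202) points right at the stud at (257,208), so the key is fully wound, and the charm at (252,264) hasn't moved. Next I'll go up, over the lid and behind it, turning the hand so the closed fingers push side by side.

Emit:
step_arm --motion '[{"dp":[0,0,-60],"twist":[0,0,-0.18],"hand":-1},{"dp":[0,0,-100],"twist":[0,0,-0.36],"hand":-1},{"dp":[-30,-24,-100],"twist":[0,0,-0.54],"hand":-1},{"dp":[-60,-48,-100],"twist":[0,0,-0.72],"hand":-1},{"dp":[-90,-72,-100],"twist":[0,0,-0.9],"hand":-1}]'

```text
clock: 10.15
tool_pos: [0.5565, -0.0281, 0.2993]
eef_rot: [0.998, -0.07, -0.002, -0.0]
contact_force: [0.8, 0.2, -0.3]
opening: 0.002
finger_force: 0.0
```

```bash
python3 -c "
from h import *
info();goal([.581,.095,.305],80.6)"
```

```text
t 10.15 p [ 0.5565 -0.0281  0.2993] head -8.0 z [-0.004  0.    -1.   ] q [-0.15  0.53  0.2   1.69 -0.12  0.94 -1.62] F [ 0.8  0.2 -0.3] M [ 0.06 -0.02  0.02] op 0.0016290967018406767 ff 0.0
dp [   7.2 -125.3   -5.7] tw [-0.003  0.003 -1.546]
```

Emit:
step_arm --motion '[{"dp":[2,-30,-6],"twist":[0,0,-0.18],"hand":-1},{"dp":[4,-60,-6],"twist":[0,0,-0.36],"hand":-1},{"dp":[5,-90,-6],"twist":[0,0,-0.54],"hand":-1},{"dp":[7,-125,-6],"twist":[0,0,-0.72],"hand":-1},{"dp":[7,-125,-6],"twist":[0,0,-0.9],"hand":-1}]'

```text
clock: 10.78
tool_pos: [0.5813, 0.0975, 0.3047]
eef_rot: [0.927, 0.374, -0.002, -0.002]
contact_force: [0.3, -1.1, 0.1]
opening: 0.004
finger_force: 0.0
```

```bash
python3 -c "
from h import *
info();goal([.581,.095,.222],80.6)"
```

```text
t 10.78 p [0.5813 0.0975 0.3047] head 43.9 z [-0.004  0.002 -1.   ] q [-0.21  0.56 -0.06  1.58  0.03  1.   -1.08] F [ 0.3 -1.1  0.1] M [-0.09 -0.03  0.02] op 0.004493437799275715 ff 0.0
dp [-1.9  2.  82.7] tw [-0.005 -0.    -0.64 ]
```

Emit:
step_arm --motion '[{"dp":[0,2,0],"twist":[0,0,-0.18],"hand":-1},{"dp":[0,2,0],"twist":[0,0,-0.36],"hand":-1},{"dp":[0,2,20],"twist":[0,0,-0.54],"hand":-1},{"dp":[0,2,55],"twist":[0,0,-0.64],"hand":-1},{"dp":[0,2,83],"twist":[0,0,-0.64],"hand":-1}]'

```text
clock: 11.4
tool_pos: [0.5821, 0.0915, 0.2209]
eef_rot: [0.766, 0.643, -0.002, -0.002]
contact_force: [0.2, 0.3, -0.1]
opening: 0.004
finger_force: 0.0
```

```bash
python3 -c "
from h import *
info()
h=np.array([.561,-.0356,.0805]);w=np.array([-.163,-.987,0])
def P(th,rho,off=0):
    t=np.radians(th);e=np.cos(t)*w+np.sin(t)*np.array([0,0,1.]);n=-np.sin(t)*w+np.cos(t)*np.array([0,0,1.])
    return h+rho*e+(.008+off)*n
for th in [121,90]: print(th,P(th,.176))
goal(h+.0*w+[0,0,.1415],80.6)
s,T=cam('scene');save(s,'s2.png')
"
```

```text
t 11.4 p [0.5821 0.0915 0.2209] head 80.0 z [-0.005  0.    -1.   ] q [-0.1   0.66 -0.22  1.68  0.18  0.82 -0.58] F [ 0.2  0.3 -0.1] M [-0.05 -0.06  0.03] op 0.0044767182114146655 ff 0.0
121 [0.57689316 0.06063649 0.22724114]
90 [ 0.562304 -0.027704  0.2565  ]
dp [-128.8    1.4   -1. ] tw [-0.005  0.001 -0.011]
```

View pics/s2.png

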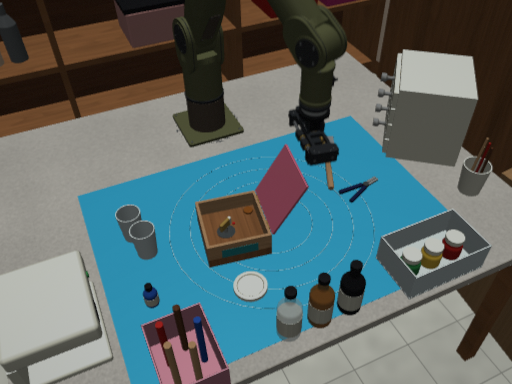

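The closed hand is behind the lid at (318,150). I'll push the lid towards upright.

Emit:
step_arm --motion '[{"dp":[-25,0,0],"twist":[0,0,0],"hand":-1},{"dp":[-50,0,0],"twist":[0,0,0],"hand":-1},{"dp":[-75,0,0],"twist":[0,0,0],"hand":-1},{"dp":[-100,0,0],"twist":[0,0,0],"hand":-1},{"dp":[-125,0,0],"twist":[0,0,0],"hand":-1}]'

```text
clock: 12.08
tool_pos: [0.5619, -0.0304, 0.224]
eef_rot: [0.766, 0.643, 0.001, -0.001]
contact_force: [1.8, 1.3, 1.2]
opening: 0.006
finger_force: 1.1
```

```bash
cat >> h.py <<'E'
H=np.array([.561,-.0356,.0805]);w=np.array([-.163,-.987,0]);Z=np.array([0,0,1.])
def tcp(th,rho,off=0):
    # front-lower finger edge (9 mm ahead) on the outer face
    t=np.radians(th);e=np.cos(t)*w+np.sin(t)*Z;n=-np.sin(t)*w+np.cos(t)*Z
    return H+rho*e+(.008+off)*n-.009*w+.022*Z
E
python3 -c "
from h import *
info()
for th in [80,70,60,50,40,30,20,10,5,0]: print(th,end=' ');goal(tcp(th,.13),80.6)
"
```

```text
t 12.07 p [ 0.5619 -0.0304  0.224 ] head 80.0 z [-0.     0.002 -1.   ] q [ 0.12  0.62 -0.24  1.76  0.19  0.78 -0.39] F [1.8 1.3 1.2] M [ 0.33 -0.4   0.03] op 0.00575794081183709 ff 1.1311941363874212
80 dp [-10.9   0.   -8. ] tw [-0.    -0.002 -0.01 ]
70 dp [-33.2   0.3  -3.5] tw [-0.    -0.002 -0.01 ]
60 dp [-54.3   0.5   4.8] tw [-0.    -0.002 -0.01 ]
50 dp [-73.7   0.7  16.6] tw [-0.    -0.002 -0.01 ]
40 dp [-90.8   0.9  31.6] tw [-0.    -0.002 -0.01 ]
30 dp [-105.     1.    49.3] tw [-0.    -0.002 -0.01 ]
20 dp [-115.9    1.2   69.2] tw [-0.    -0.002 -0.01 ]
10 dp [-123.1    1.2   90.8] tw [-0.    -0.002 -0.01 ]
5 dp [-125.3    1.3  101.9] tw [-0.    -0.002 -0.01 ]
0 dp [-126.5    1.3  113.2] tw [-0.    -0.002 -0.01 ]
```

Emit:
step_arm --motion '[{"dp":[-33,0,-3],"twist":[0,0,0],"hand":-1},{"dp":[-54,0,5],"twist":[0,0,0],"hand":-1},{"dp":[-74,0,17],"twist":[0,0,0],"hand":-1},{"dp":[-91,0,32],"twist":[0,0,0],"hand":-1},{"dp":[-105,0,49],"twist":[0,0,0],"hand":-1}]'

```text
clock: 12.7
tool_pos: [0.5431, -0.1358, 0.1738]
eef_rot: [0.767, 0.642, -0.0, -0.0]
contact_force: [-0.1, -0.4, 2.6]
opening: 0.003
finger_force: 0.8
```

```bash
python3 -c "
from h import *
info()
for th in [20,10,5,0,-1.5]: print(th,end=' ');goal(tcp(th,.13),80.6)
"
```

```text
t 12.7 p [ 0.5431 -0.1358  0.1738] head 79.9 z [-0.001 -0.    -1.   ] q [ 0.3   0.69 -0.23  1.82  0.24  0.66 -0.24] F [-0.1 -0.4  2.6] M [-0.06 -0.15 -0.01] op 0.0033732735276334365 ff 0.7905953354202211
20 dp [-8.7  1.4 19.3] tw [-0.001  0.    -0.012]
10 dp [-15.9   1.5  40.9] tw [-0.001  0.    -0.012]
5 dp [-18.1   1.6  52. ] tw [-0.001  0.    -0.012]
0 dp [-19.3   1.6  63.3] tw [-0.001  0.    -0.012]
-1.5 dp [-19.4   1.6  66.7] tw [-0.001  0.    -0.012]
```

Emit:
step_arm --motion '[{"dp":[-9,0,19],"twist":[0,0,0],"hand":-1},{"dp":[-16,0,41],"twist":[0,0,0],"hand":-1},{"dp":[-18,0,52],"twist":[0,0,0],"hand":-1},{"dp":[-19,0,60],"twist":[0,0,0],"hand":-1},{"dp":[-19,0,64],"twist":[0,0,0],"hand":-1}]'

```text
clock: 13.32
tool_pos: [0.5401, -0.1532, 0.1109]
eef_rot: [0.766, 0.642, -0.0, -0.0]
contact_force: [-1.0, 0.5, 1.2]
opening: 0.0
finger_force: 0.6
```

```bash
python3 -c "
from h import *
info()"
```

```text
t 13.32 p [ 0.5401 -0.1532  0.1109] head 79.9 z [-0.  0. -1.] q [ 0.31  0.78 -0.2   1.86  0.28  0.52 -0.25] F [-1.   0.5  1.2] M [-0.1  -0.02 -0.05] op 8.86729911593827e-05 ff 0.6428384829632705
```

Emit:
step_arm --motion '[{"dp":[0,0,2],"twist":[0,0,0],"hand":-1},{"dp":[0,0,3],"twist":[0,0,0],"hand":-1},{"dp":[0,0,4],"twist":[0,0,0],"hand":-1}]'

```text
clock: 13.7
tool_pos: [0.5405, -0.1534, 0.1075]
eef_rot: [0.766, 0.642, 0.0, 0.0]
contact_force: [-0.3, -0.9, 1.1]
opening: 0.008
finger_force: 0.6
```

```bash
python3 -c "
from h import *
info()"
```

```text
t 13.7 p [ 0.5405 -0.1534  0.1075] head 79.9 z [ 0.001 -0.    -1.   ] q [ 0.31  0.79 -0.19  1.86  0.28  0.51 -0.25] F [-0.3 -0.9  1.1] M [-0.18 -0.04 -0.01] op 0.008177831963015372 ff 0.6278582060258486
```

Emit:
step_arm --motion '[{"dp":[0,0,1.5],"twist":[0,0,0],"hand":-1},{"dp":[0,0,3],"twist":[0,0,0],"hand":-1},{"dp":[0,0,3],"twist":[0,0,0],"hand":-1}]'

```text
clock: 14.08
tool_pos: [0.5404, -0.1535, 0.1042]
eef_rot: [0.767, 0.642, 0.0, 0.0]
contact_force: [-0.1, -0.3, 0.2]
opening: 0.004
finger_force: 0.3
```

```bash
python3 - <<'E'
from h import *
info()
s,T=cam('scene');save(s,'s3.png');W=cloud(s,T);hsv=cv2.cvtColor(s['pixels'],cv2.COLOR_RGB2HSV)
m=(hsv[...,0]>160)&(hsv[...,1]>80)&(abs(W[...,0]-.546)<.14)&(abs(W[...,1]+.12)<.14)
q=W[m]-H;a=q@w;print(len(a),np.polyfit(a,q[:,2],1),np.percentile(a,[2,98]),np.percentile(W[m][:,2],[5,50,95]))
E
```

```text
t 14.07 p [ 0.5404 -0.1535  0.1042] head 79.9 z [ 0.  0. -1.] q [ 0.31  0.79 -0.19  1.86  0.28  0.51 -0.25] F [-0.1 -0.3  0.2] M [-0.11 -0.13  0.  ] op 0.0036048496255006858 ff 0.29200118639439054
1809 [0.21391502 0.006063  ] [0.0037694  0.17177426] [0.08745253 0.10183001 0.11821402]
```

View pics/s3.png

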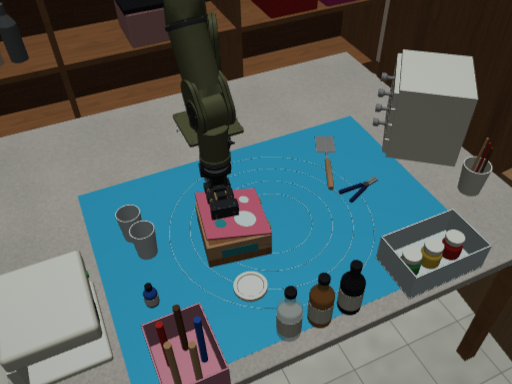

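The lid at (235,212) still shows about 0.2 rad of tilt, even though the fingertips read lower than that. I'll check with the wrist and top cameras.

```bash
python3 - <<'E'
from h import *
info()
ims=[]
for c in ['wrist','top','scene']:
    s,T=cam(c);W=cloud(s,T);hsv=cv2.cvtColor(s['pixels'],cv2.COLOR_RGB2HSV)
    m=(hsv[...,0]>160)&(hsv[...,1]>80)&(abs(W[...,0]-.546)<.14)&(abs(W[...,1]+.12)<.14)&(W[...,2]>.07)
    q=W[m]-H;a=q@w
    if m.sum()>50: print(c,len(a),np.polyfit(a,q[:,2],1),np.percentile(a,[2,98]))
    st=r.get_state();p=np.linalg.inv(T)@np.r_[np.array(st['tool_pos'])-[0,0,.022],1];uv=(p[:2]/p[2]*s['fx']+[s['cx'],s['cy']]);print('tip px',uv,p[2])
    im=cv2.cvtColor(s['pixels'],cv2.COLOR_RGB2BGR)
    if c!='wrist':
        u,v=uv.astype(int);cv2.circle(im,(u,v),1,(0,255,0),-1)
        im=cv2.resize(im[max(0,v-60):v+60,max(0,u-70):u+70],(350,300),interpolation=cv2.INTER_CUBIC)
    else: im=cv2.resize(im,(400,300))
    ims.append(im)
b=np.zeros((600,750,3),np.uint8);b[:300,:400]=ims[0];b[:300,400:]=ims[1];b[300:,:350]=ims[2];cv2.imwrite('pics/m.png',b)
E
```

```text
t 14.12 p [ 0.5403 -0.1534  0.1042] head 79.9 z [ 0.  0. -1.] q [ 0.31  0.79 -0.19  1.87  0.28  0.51 -0.25] F [1.  0.  0.3] M [-0.09 -0.14  0.02] op 0.004961630287180072 ff 0.24089104023005348
wrist 80277 [0.19074029 0.00793669] [0.00554976 0.1450576 ]
tip px [257.2842845  229.26235975] 0.1895378610348899
top 2251 [ 0.64384127 -0.00260322] [0.0037232  0.14008631]
tip px [307.39833136 192.68813747] 0.9495169457276413
scene 1808 [0.21086139 0.005968  ] [0.00346921 0.17173737]
tip px [220.6963087  218.84407349] 1.3457031435874167
```

View pics/m.png

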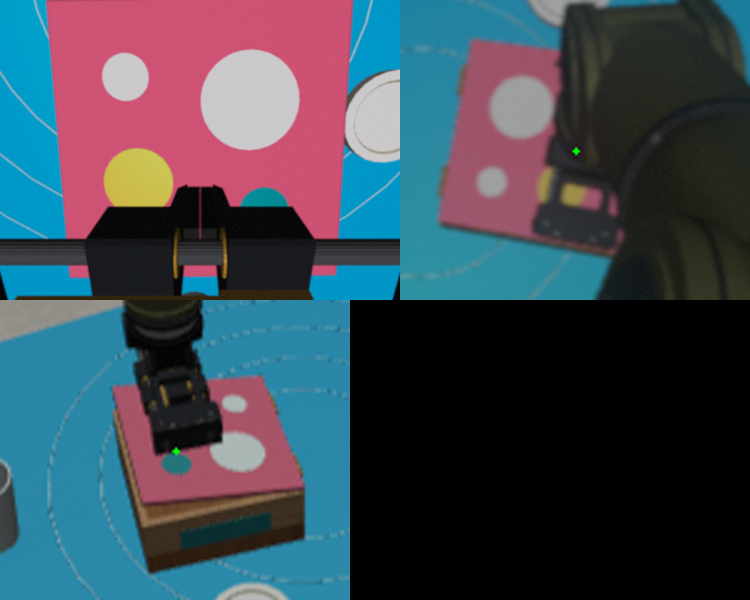

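```bash
python3 - <<'E'
from h import *
s,T=cam('wrist');W=cloud(s,T)
for u in (200,240,256,300): print(u,[(v,round(float(s['depth'][v,u]),3),W[v,u].round(3).tolist()) for v in (150,200,225,236,240,245,255,265)])
print(np.linalg.inv(T)@np.r_[r.get_state()['tool_pos'],1])
E
```

```text
200 [(150, 0.156, [0.522, -0.1, 0.102]), (200, 0.161, [0.517, -0.124, 0.104]), (225, 0.162, [0.515, -0.135, 0.107]), (236, 0.162, [0.514, -0.141, 0.108]), (240, 0.162, [0.513, -0.143, 0.109]), (245, 0.163, [0.513, -0.145, 0.109]), (255, 0.163, [0.512, -0.15, 0.111]), (265, 0.085, [0.531, -0.119, 0.181])]
240 [(150, 0.158, [0.541, -0.104, 0.1]), (200, 0.162, [0.536, -0.127, 0.104]), (225, 0.162, [0.534, -0.139, 0.107]), (236, 0.163, [0.533, -0.145, 0.107]), (240, 0.158, [0.533, -0.144, 0.113]), (245, 0.151, [0.534, -0.144, 0.12]), (255, 0.142, [0.534, -0.144, 0.129]), (265, 0.135, [0.534, -0.145, 0.137])]
256 [(150, 0.157, [0.548, -0.105, 0.101]), (200, 0.162, [0.544, -0.129, 0.103]), (225, 0.162, [0.542, -0.141, 0.107]), (236, 0.162, [0.541, -0.145, 0.109]), (240, 0.159, [0.541, -0.146, 0.112]), (245, 0.153, [0.541, -0.146, 0.118]), (255, 0.144, [0.541, -0.146, 0.128]), (265, 0.143, [0.54, -0.149, 0.13])]
300 [(150, 0.157, [0.569, -0.108, 0.101]), (200, 0.16, [0.565, -0.132, 0.105]), (225, 0.163, [0.563, -0.145, 0.106]), (236, 0.163, [0.562, -0.15, 0.107]), (240, 0.164, [0.562, -0.152, 0.107]), (245, 0.163, [0.562, -0.154, 0.109]), (255, 0.165, [0.561, -0.16, 0.109]), (265, 0.086, [0.556, -0.123, 0.181])]
[8.62430079e-04 2.66225759e-02 1.68581052e-01 1.00000000e+00]
```

The fingers have poked through the lid surface: it meets them at z≈0.109 while the tips are at 0.082. I'll lift gently and press again more slowly.

Emit:
step_arm --motion '[{"dp":[0,0,-10],"twist":[0,0,0],"hand":-1},{"dp":[0,0,-20],"twist":[0,0,0],"hand":-1},{"dp":[0,0,-30],"twist":[0,0,0],"hand":-1},{"dp":[0,0,-50],"twist":[0,0,0],"hand":-1},{"dp":[0,0,-60],"twist":[0,0,0],"hand":-1}]'

```text
clock: 14.95
tool_pos: [0.5408, -0.1536, 0.1657]
eef_rot: [0.767, 0.642, 0.001, 0.001]
contact_force: [0.5, 0.1, -0.8]
opening: 0.001
finger_force: 0.0
```

```bash
cat >> h.py <<'E'
def lid():
    for c in ['wrist','scene']:
        s,T=cam(c);W=cloud(s,T);hsv=cv2.cvtColor(s['pixels'],cv2.COLOR_RGB2HSV)
        m=(hsv[...,0]>160)&(hsv[...,1]>80)&(abs(W[...,0]-.546)<.16)&(abs(W[...,1]+.12)<.16)&(W[...,2]>.07)
        q=W[m]-H;a=q@w
        if m.sum()>50: print(c,len(a),'slope,z0',np.polyfit(a,q[:,2],1).round(4),np.percentile(a,[2,98]).round(3))
E
python3 -c "
from h import *
info();lid()"
```

```text
t 14.95 p [ 0.5408 -0.1536  0.1657] head 79.9 z [ 0.002 -0.    -1.   ] q [ 0.33  0.7  -0.23  1.82  0.25  0.64 -0.22] F [ 0.5  0.1 -0.8] M [-0.02 -0.05  0.01] op 0.001487168101503193 ff 0.0
wrist 50525 slope,z0 [0.2034 0.0087] [0.005 0.154]
scene 2154 slope,z0 [0.1976 0.0065] [0.004 0.171]
```

Emit:
step_arm --motion '[{"dp":[-30,0,0],"twist":[0,0,0],"hand":0},{"dp":[-30,0,13],"twist":[0,0,0],"hand":0},{"dp":[-30,0,20],"twist":[0,0,0],"hand":0},{"dp":[-30,0,23],"twist":[0,0,0],"hand":0},{"dp":[-30,0,26],"twist":[0,0,0],"hand":0}]'

```text
clock: 15.68
tool_pos: [0.5352, -0.182, 0.1379]
eef_rot: [0.766, 0.643, 0.0, -0.0]
contact_force: [0.1, 0.4, 0.8]
opening: 0.502
finger_force: 0.0
```

Emit:
step_arm --motion '[{"dp":[0,0,2],"twist":[0,0,0],"hand":0},{"dp":[0,0,4],"twist":[0,0,0],"hand":0},{"dp":[0,0,6],"twist":[0,0,0],"hand":0},{"dp":[0,0,8],"twist":[0,0,0],"hand":0},{"dp":[0,0,10],"twist":[0,0,0],"hand":0}]'

```text
clock: 16.3
tool_pos: [0.535, -0.183, 0.1281]
eef_rot: [0.767, 0.642, 0.0, 0.0]
contact_force: [0.5, 0.2, 0.5]
opening: 0.501
finger_force: 0.0
```

```bash
python3 -c "
from h import *
info();lid()"
```

```text
t 16.3 p [ 0.535  -0.183   0.1281] head 79.9 z [ 0. -0. -1.] q [ 0.37  0.76 -0.21  1.84  0.28  0.57 -0.19] F [0.5 0.2 0.5] M [-0.07 -0.04 -0.01] op 0.5013290229027402 ff 0.0
wrist 67150 slope,z0 [0.1946 0.0071] [0.031 0.167]
scene 1886 slope,z0 [0.2108 0.0049] [0.004 0.171]
```

Emit:
step_arm --motion '[{"dp":[0,0,4],"twist":[0,0,0],"hand":0},{"dp":[0,0,8],"twist":[0,0,0],"hand":0},{"dp":[0,0,12],"twist":[0,0,0],"hand":0},{"dp":[0,0,16],"twist":[0,0,0],"hand":0},{"dp":[0,0,20],"twist":[0,0,0],"hand":0}]'

```text
clock: 17.02
tool_pos: [0.535, -0.1831, 0.108]
eef_rot: [0.767, 0.642, -0.0, 0.0]
contact_force: [-0.2, -0.1, 0.8]
opening: 0.507
finger_force: 0.5
```

```bash
python3 - <<'E'
from h import *
info();lid()
s,T=cam('wrist');save(s,'w4.png')
E
```

```text
t 17.02 p [ 0.535  -0.1831  0.108 ] head 79.9 z [ 0. -0. -1.] q [ 0.37  0.79 -0.2   1.85  0.29  0.53 -0.2 ] F [-0.2 -0.1  0.8] M [-0.1  -0.02 -0.05] op 0.5072785139276618 ff 0.5205785400175955
wrist 74886 slope,z0 [0.1836 0.0071] [0.036 0.166]
scene 1801 slope,z0 [0.2108 0.0045] [0.004 0.171]
```

View pics/w4.png

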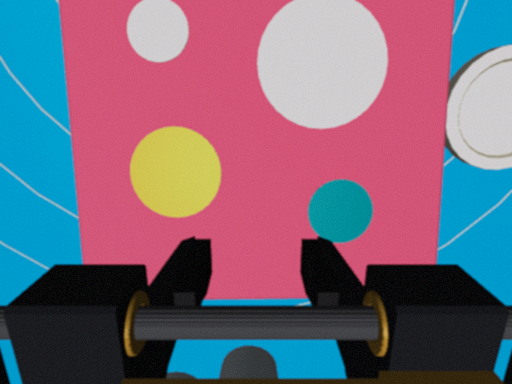

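In this view the fingertips (rows ~238) rest right on the lid near the free edge. So contact really happens about 8 mm above the TCP, and nothing was poked through. I'll keep pressing down.

Emit:
step_arm --motion '[{"dp":[0,0,5],"twist":[0,0,0],"hand":0},{"dp":[0,0,10],"twist":[0,0,0],"hand":0},{"dp":[0,0,15],"twist":[0,0,0],"hand":0},{"dp":[0,0,20],"twist":[0,0,0],"hand":0},{"dp":[0,0,20],"twist":[0,0,0],"hand":0}]'

```text
clock: 17.8
tool_pos: [0.5346, -0.1827, 0.0877]
eef_rot: [0.766, 0.642, -0.0, -0.0]
contact_force: [-0.6, 0.1, -0.2]
opening: 0.499
finger_force: 0.0
```

```bash
python3 -c "
from h import *
info();lid()"
```

```text
t 17.8 p [ 0.5346 -0.1827  0.0877] head 79.9 z [-0.001  0.    -1.   ] q [ 0.36  0.82 -0.19  1.86  0.3   0.48 -0.21] F [-0.6  0.1 -0.2] M [-0.03 -0.07 -0.01] op 0.4993919719400245 ff 0.0
wrist 77853 slope,z0 [0.0514 0.0074] [0.04  0.168]
scene 1828 slope,z0 [0.0715 0.0051] [0.005 0.174]
```

Emit:
step_arm --motion '[{"dp":[0,0,3],"twist":[0,0,0],"hand":0},{"dp":[0,0,6],"twist":[0,0,0],"hand":0},{"dp":[0,0,8],"twist":[0,0,0],"hand":0},{"dp":[0,0,9],"twist":[0,0,0],"hand":0},{"dp":[0,0,9],"twist":[0,0,0],"hand":0}]'

```text
clock: 18.52
tool_pos: [0.5351, -0.1831, 0.0821]
eef_rot: [0.767, 0.642, 0.0, 0.001]
contact_force: [-6.6, 1.6, 26.2]
opening: 0.504
finger_force: 13.3
```

```bash
python3 -c "
from h import *
info();lid()"
```

```text
t 18.52 p [ 0.5351 -0.1831  0.0821] head 79.9 z [ 0.001 -0.001 -1.   ] q [ 0.35  0.83 -0.18  1.86  0.3   0.47 -0.22] F [-6.6  1.6 26.2] M [0.35 1.35 0.03] op 0.5037049901048617 ff 13.290517331042793
wrist 79166 slope,z0 [0.0205 0.0075] [0.041 0.168]
scene 1824 slope,z0 [0.0358 0.0053] [0.005 0.174]
```

26 N of resistance: the lid is on its rim. Now I'll back off and check.

Emit:
step_arm --motion '[{"dp":[0,0,-10],"twist":[0,0,0],"hand":0},{"dp":[0,0,-40],"twist":[0,0,0],"hand":0},{"dp":[0,0,-90],"twist":[0,0,0],"hand":0},{"dp":[0,0,-150],"twist":[0,0,0],"hand":0},{"dp":[0,0,-150],"twist":[0,0,0],"hand":0}]'

```text
clock: 19.25
tool_pos: [0.538, -0.1835, 0.2336]
eef_rot: [0.767, 0.642, 0.003, 0.004]
contact_force: [1.3, 0.5, -0.3]
opening: 0.504
finger_force: 0.0
```

```bash
python3 -c "
from h import *
info();lid()
s,T=cam('scene');save(s,'s5.png');W=cloud(s,T)
hsv=cv2.cvtColor(s['pixels'],cv2.COLOR_RGB2HSV)
m=(hsv[...,0]>160)&(hsv[...,1]>80)&(abs(W[...,0]-.546)<.16)&(abs(W[...,1]+.12)<.16)&(W[...,2]>.07)
q=W[m]-H;a=q@w;print([ (lo,np.median(W[m][:,2][(a>lo)&(a<lo+.02)]).round(4)) for lo in np.arange(0.01,.17,.03)])
"
```

```text
t 19.25 p [ 0.538  -0.1835  0.2336] head 79.9 z [ 0.01  -0.002 -1.   ] q [ 0.41  0.61 -0.27  1.75  0.22  0.8  -0.14] F [ 1.3  0.5 -0.3] M [-0.07 -0.07 -0.05] op 0.5036404174227174 ff 0.0
wrist 34190 slope,z0 [0.0934 0.0065] [0.006 0.174]
scene 2400 slope,z0 [0.0002 0.0067] [0.005 0.175]
[(np.float64(0.01), np.float64(0.0872)), (np.float64(0.04), np.float64(0.087)), (np.float64(0.06999999999999999), np.float64(0.0874)), (np.float64(0.09999999999999999), np.float64(0.0871)), (np.float64(0.13), np.float64(0.0872)), (np.float64(0.16), np.float64(0.087))]
```

View pics/s5.png

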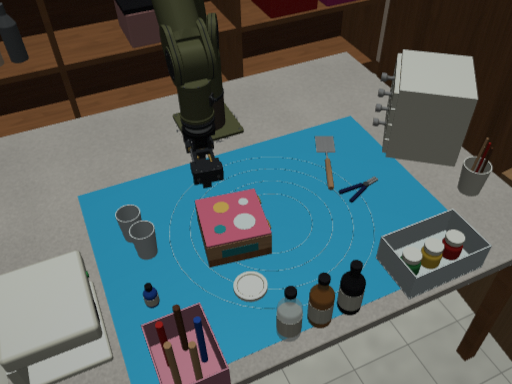

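In the scene picture the lid at (235,212) lies flat, with slope 0.0002 and its top at 87 mm. The wrist camera's fit disagrees at 0.09, so I'll check once more.

```bash
python3 -c "
from h import *
info();lid();lid()
s,T=cam('wrist');W=cloud(s,T)
hsv=cv2.cvtColor(s['pixels'],cv2.COLOR_RGB2HSV)
m=(hsv[...,0]>160)&(hsv[...,1]>80)&(abs(W[...,0]-.546)<.16)&(abs(W[...,1]+.12)<.16)&(W[...,2]>.07)
q=W[m]-H;a=q@w;print([ (round(lo,2),np.percentile(W[m][:,2][(a>lo)&(a<lo+.02)],[5,50,95]).round(4)) for lo in np.arange(0.01,.17,.03)])
"
```

```text
t 19.4 p [ 0.5341 -0.1829  0.2283] head 79.9 z [-0.002  0.    -1.   ] q [ 0.41  0.62 -0.27  1.75  0.22  0.8  -0.14] F [-0.2 -0.5  0.1] M [-0.05 -0.05 -0.01] op 0.5003469369034877 ff 0.0
wrist 35347 slope,z0 [0.0791 0.0069] [0.006 0.174]
scene 2408 slope,z0 [0.0029 0.0064] [0.005 0.175]
wrist 35574 slope,z0 [0.0831 0.0067] [0.006 0.174]
scene 2405 slope,z0 [0.0027 0.0066] [0.006 0.175]
[(np.float64(0.01), array([0.0879, 0.0891, 0.0904])), (np.float64(0.04), array([0.0879, 0.0891, 0.0903])), (np.float64(0.07), array([0.088 , 0.0891, 0.0903])), (np.float64(0.1), array([0.088 , 0.0892, 0.3142])), (np.float64(0.13), array([0.088 , 0.0892, 0.2643])), (np.float64(0.16), array([0.0879, 0.089 , 0.0902]))]
```

The wrist medians are flat at 89 mm; that fit had been skewed by gripper pixels. The lid is shut.

```bash
python3 -c "
from h import *
print(r.finish_job())"
```

```text
the job is handed in; nothing more can be done
None
```

The music box is ready and the job is handed in (no verdict came back): the key is wound to its stop with its white end at the red stud, the lid is shut flat, and I saw no sign that the charm or anything on the mat had moved.

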